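Register the bar blank in the locating jig

ROBOT

A 6-joint arm with a two-finger parallel gripper is mounted at the origin on a cart in front of the work surface, level with it; the furniture and walls round the work are solid. World frame = base frame: x ahead of the robot, y to its left, z up, the work surface at z = 0. Lengths are in mm, angles in rad, forces in N, time in s.
With the tool pointing down it reaches from about 200 to 875 mm from the base axis. Payload 3.4 kg.
Tool frame: the origin (TCP) lies on the centre line of the jaws, within the pads' length; the fingertips stand env.tips_ahead ahead of it and the grasp point (between the pads) lies 8 mm behind it (env.tips_ahead is the distance from the TCP to the fingertips, in mm); z points along the fingers, y is the direction in which the jaws open and shut (so a half turn about z gives the same grasp; the last joint's range is limited). The gripper opens to 94 mm and grips with 3 to 60 N. Pads are 16 mm wide; open, the fingers measure 119 mm over their backs; the gripper's body (75 mm by 177 mm) begins 78 mm behind the grasp point.
Start: joints at [1.188, 0.276, 1.505, -0, 1.361, -0.121], TCP at [148.837, 555.438, 216.493] pointing down, gripper open.
Joint ranges: [-2.89, 2.89], [-0.75, 2.08], [0.22, 2.7], [-1.18, 4.32], [0.11, 2.71], [-2.7, 2.7]. Speed limits (rad/s): [2.57, 2.57, 3.14, 3.14, 3.14, 3.14].

INTERFACE

Orientations are given as a unit quaternion [x, y, z, w].
In Python, from workcell import env gives the robot as it stands.
- The arm moves only by the tool arm_command, never from a script. Its argument "increments" is a list of rows, each an object with "xyz": the shift along the tool's x, y, z in mm, a list of three; "spin": the turn about the tool's z in degrees; "fingers": the closure in counts, from 0 (fully open) to 255 (shut). A call has 1 to 10 rows; each row shifts and turns the commanded pose from where the row before left it, along the tool's axes as they then stand; what a row does not reach is not made up. A row lasts 1/10 s, in which the tool goes at most 50 mm and 8.59 degrees, less where a joint would pass 70% of its speed; a pose out of reach is approached as far as the arm can. A call with a gripper value outside its range is refused whole. The fingers move at their own pace and stop on an object; "squeeze" is the grip in N (left out, the last holds). Time passes only in rows, so rows that do not move let the fingers close. It gives the time, the measured TCP pose, the force and the opening at its end, in the units of the state.
- env.observe(): the state, without advancing time (a new reading comes with each control period).
- env.camera(name): name is "scene" or "side" or "wrist"; returns the picture (480x640x3 uint8, blue, green, red); there is no depth.
- env.camera_info(name): a dict with "mtx" (3x3 intrinsics, pixels), "rvec" (rotation vector, rad) and "tvec" (3), from world to camera coordinates, as OpenCV has them. Camera axes: x right, y down, z forward; pixel columns grow to the right and rows downward; lengths in mm; the calibration is good to about 2 mm. A picture is of the moment at which its call begins: read the wrist's pose just before it. camera_info takes no time and is no camera call; for the wrist camera it gives the pose at the moment of the call.
- env.finish_job(): hands the job in, once; it reports no verdict.
The state is a dict: "time": time; "joints": joint angles; "qvel": joint speeds; "joint_efforts": joint torques, N m; "eef_pos": TCP position; "orientation": TCP orientation; "force": force on the tool from outside, world axes, zero at the start; "torque": the same for the moment, N m; "finger_gap": finger opening in mm.
Only numpy, scipy, OpenCV 4.12 (cv2) and the standard library are available. Lean on these libraries where they do the work, as an engineer would, in place of code of your own. Each camera call takes 0.05 s, during which the arm holds its last target.

TASK

Two aluminium blanks lie loose on the flat jig on the bench. Slide the long two-hole bar across the jig bed, without lifting it, until its long side is against the long back stop and its end is against the short end stop; let go of it there. Leave the square block with the single hole where it lies.

Things in the scene. Friction and masses are not known exactly. Their poses are not given: they have to be found in the camera images.
- bar_centre (a point): Centre (half-way up) of the loose aluminium bar blank, 36 x 90 x 22 mm (x, y, z), about 0.18 kg, two 9 mm through holes. y runs along its length, z up. It lies flat on the jig bed, its length within 12 degrees of the back stop's direction, about 87 mm short of touching the back stop and 55 or 165 mm short of the end stop (bar and block may have swapped places).
- block_centre (a point): Centre (half-way up) of the bystander: a loose aluminium square block, 50 x 50 x 22 mm, one 16 mm hole, also flat on the jig bed, beside the bar (centres about 110 mm apart along the back stop's direction). It must stay where it is.
- jig: Fixed locating jig: dark steel bed 160 x 300 mm (x, y), 12 mm thick, with two steel stop rails 18 mm high. Origin: on the bench, 10 mm nearer the robot than the bed's centre. x points away from the robot, square to the long back stop on the far side; y points left along that stop; z up. Turned 20 to 29 degrees clockwise from above. A tall fixed rig stands just left of its far left corner.
- seat (a point): Where the bar's centre comes when the bar touches both stops, 11 mm above the bed; at x +57, y +85, z +23 mm on the jig, axes as the jig's. Seen from here the back stop's face is at x +18 mm (rail along y from -195 to +20), the end stop's face at y +45 mm (short rail along x from -32 to +13), at the jig's left end. The rails are 4 mm lower than the blanks' tops.
Things that resemble listed ones, but are neither listed nor needed, are in the scene too. Leave any yellow look-alike of the part that bears bar_centre alone.

How it is judged:
By the outcome, as a careful person would: the job done as asked, in the order asked, and still so for the second after the job is handed in, with the robot touching nothing.
It also fails if it takes over 45 s, if anything falls off the work surface, if the arm or the gripper's body presses on something with over 40 N, if the wrist force passes 120 N, or if a joint passes its speed limit or range.

## Working session

There is one attempt and no reset: what is moved stays moved. The work goes in short steps, Python scripts to look and compute and a tool call to move; the robot and the scene stay as the last step left them, time stands still between calls to the robot, and variables do not carry over. Pictures are saved under pics/ and viewed, and the job is handed in when it is done.

Besides the shell and the picture viewer there is one more tool, called after ">>>" by a JSON object that holds its "fn" and its "kwargs". arm_command: Moves the arm, as the interface text tells. Its arguments: {"type":"object","properties":{"increments":{"type":"array","items":{"type":"object","properties":{"xyz":{"type":"array","items":{"type":"number"}},"spin":{"type":"number"},"fingers":{"type":"number"}}}},"squeeze":{"type":"number"}},"required":["increments"]}

```bash
ls; mkdir -p pics
python3 - <<'E'
from workcell import env
import cv2
print(env.observe()); print(env.tips_ahead)
for n in ("scene","side","wrist"):
    i=env.camera_info(n); print(n,i)
    cv2.imwrite(f"pics/{n}0.png",env.camera(n))
E
```

```text
pics
{'time': 0.0, 'joints': array([ 1.18799468e+00,  2.76609041e-01,  1.50611127e+00, -5.10642181e-06,
        1.36066528e+00, -1.21006775e-01]), 'qvel': array([ 0.00140164, -0.00031758, -0.00083604, -0.0008898 , -0.00185748,
       -0.00060616]), 'joint_efforts': array([-2.60557435e-04, -4.04580295e+01, -2.37232322e+01,  6.99454523e-02,
        3.49027303e-02, -1.44412525e-04]), 'eef_pos': array([148.629696  , 554.90952614, 215.60541377]), 'orientation': array([ 1.30523372e-01,  9.91444827e-01, -8.68795421e-04, -2.21025055e-04]), 'force': array([-0.68249723, -0.16624457, -0.6049569 ]), 'torque': array([0.01874845, 0.00936896, 0.01201977]), 'finger_gap': 93.99317768041936}
11.0
scene {'mtx': array([[575.79769493,   0.        , 323.54165442],
       [  0.        , 575.79769493, 239.53978341],
       [  0.        ,   0.        ,   1.        ]]), 'rvec': array([ 0.85715108, -2.61124101,  0.95065715]), 'tvec': array([231.56912554, 483.70916086, 813.47945953])}
side {'mtx': array([[455.45497449,   0.        , 319.70102107],
       [  0.        , 455.45497449, 239.83029265],
       [  0.        ,   0.        ,   1.        ]]), 'rvec': array([ 2.07839343, -0.54565982,  0.28216082]), 'tvec': array([-588.58530936,   41.79146577,  947.02942215])}
wrist {'mtx': array([[348.07524658,   0.        , 320.9362664 ],
       [  0.        , 348.07524658, 238.89879986],
       [  0.        ,   0.        ,   1.        ]]), 'rvec': array([-2.3000673 , -1.7633125 , -0.25735433]), 'tvec': array([-574.24460276,  -29.86853479,  392.60977309])}
```

View pics/scene0.png

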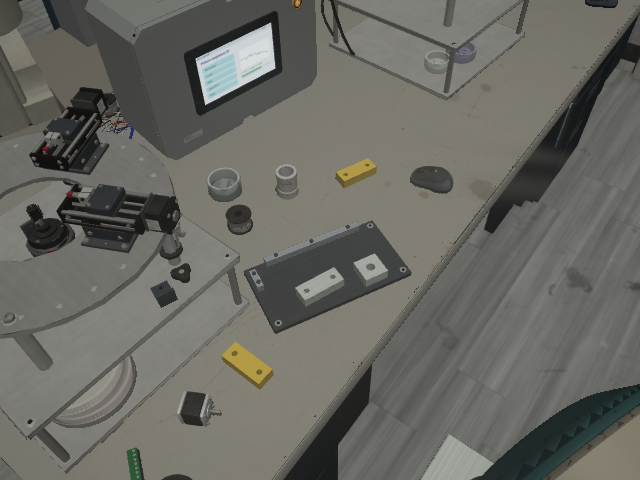

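View pics/side0.png

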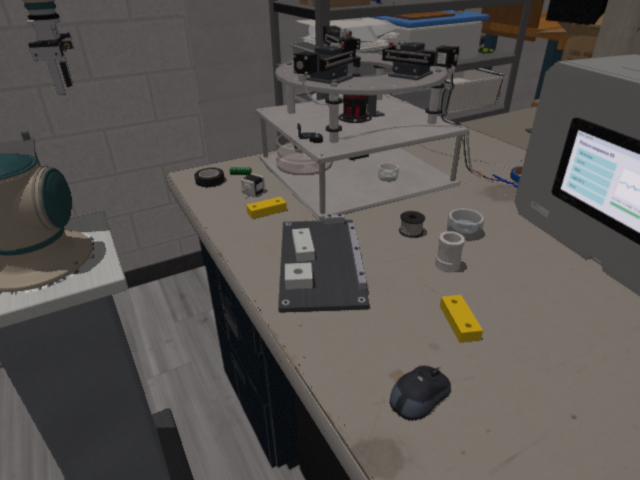

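View pics/wrist0.png

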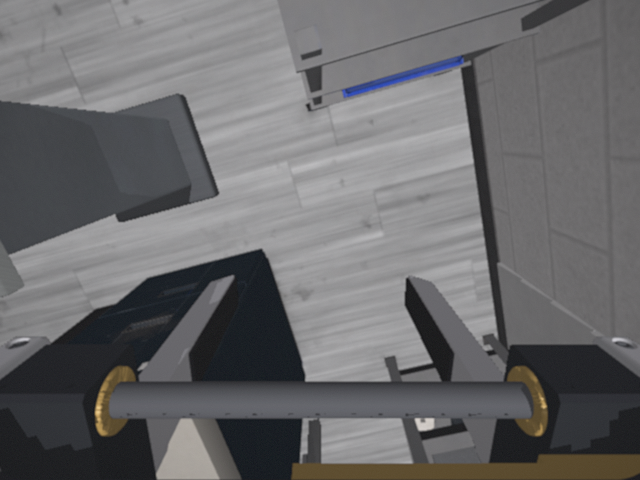

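The scene view shows these candidates:
- The long white two-hole bar at about (320,286) and the white single-hole block at about (371,270), both on the dark jig.
- Yellow look-alike bars off the jig at (247,365) and (356,172).

I choose the white two-hole bar at (320,286). The end stop is at (255,278) and the back stop runs from (265,262) to (372,222). The rig stands to the left.

```bash
cat > h.py <<'E'
import cv2, numpy as np
def cam(i): 
    R=cv2.Rodrigues(np.array(i["rvec"]))[0]; t=np.array(i["tvec"]).ravel(); return np.array(i["mtx"]),R,t
def ray(i,uv,z):
    K,R,t=cam(i); uv=np.atleast_2d(np.float64(uv))
    d=np.c_[uv,np.ones(len(uv))]@np.linalg.inv(K).T@R; c=-R.T@t
    return c+d*((z-c[2])/d[:,2])[:,None]
def proj(i,P):
    K,R,t=cam(i); return cv2.projectPoints(np.float64(P).reshape(-1,1,3),np.array(i["rvec"]),np.array(i["tvec"]),K,None)[0].reshape(-1,2)
E
python3 - <<'E'
from workcell import env
import cv2, numpy as np
a=cv2.imread("pics/scene0.png")[205:345,230:425]; b=cv2.imread("pics/side0.png")[200:320,260:390]
cv2.imwrite("pics/cs0.png",cv2.resize(a,None,fx=4,fy=4,interpolation=cv2.INTER_CUBIC))
cv2.imwrite("pics/cd0.png",cv2.resize(b,None,fx=5,fy=5,interpolation=cv2.INTER_CUBIC))
E
```

```text
(no output)
```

View pics/cs0.png

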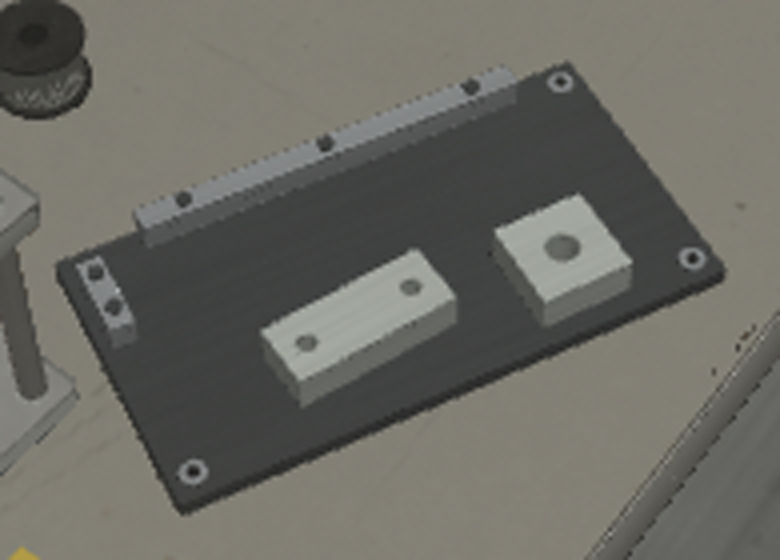

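View pics/cd0.png

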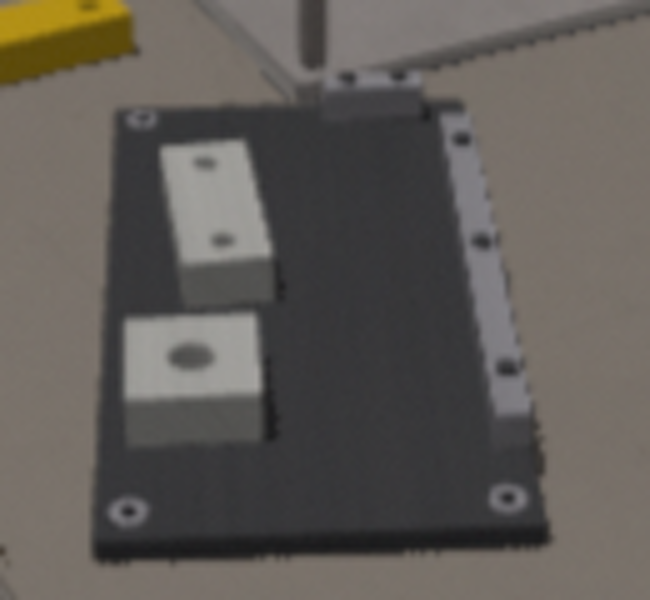

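The crops confirm the choice: the two-hole bar's top corners in the scene crop are (261,330), (417,249), (457,297) and (302,380), on the end-stop side of the single-hole block. Next I'll get metric positions.

```bash
cat > m.py <<'E'
from workcell import env
from h import *
S=lambda p,o,k:(np.float64(p)+.5)/k-.5+np.array(o)
def rigid(A,B):
    ca,cb=A.mean(0),B.mean(0); H=(A-ca).T@(B-cb)
    th=np.arctan2(H[0,1]-H[1,0],H[0,0]+H[1,1]); R=np.array([[np.cos(th),-np.sin(th)],[np.sin(th),np.cos(th)]])
    t=cb-R@ca; return th,t,R,np.linalg.norm((A@R.T+t)-B,axis=1)
bed=np.float64([[90,150],[90,-150],[-70,-150],[-70,150]])   # far-left, far-right, near-right, near-left
barm=np.float64([[18,45],[18,-45],[-18,-45],[-18,45]]); blk=np.float64([[25,25],[25,-25],[-25,-25],[-25,25]])
V={"scene":((230,205),4,[(57,266),(570,62),(725,270),(183,505)],[(261,330),(417,249),(457,297),(302,380)],[(494,231),(581,194),(632,262),(544,304)]),
   "side":((260,200),5,[(462,102),(548,527),(97,547),(115,108)],[(246,141),(272,258),(182,265),(160,147)],[(259,314),(263,391),(124,403),(124,319)])}
for n,(o,k,bd,br,bk) in V.items():
    i=env.camera_info(n)
    J=rigid(bed,ray(i,S(bd,o,k),12)[:,:2]); 
    print(n,"jig",np.degrees(J[0]),J[1],"res",J[3])
    for nm,m,px in (("bar",barm,br),("blk",blk,bk)):
        B=rigid(m,ray(i,S(px,o,k),34)[:,:2]); print(" ",nm,np.degrees(B[0]),B[1],"in jig",(B[1]-J[1])@J[2],np.degrees(B[0]-J[0]),"res",B[3])
    print("  seat",J[2]@[57,85]+J[1])
E
python3 m.py
```

```text
scene jig -26.531158846460666 [ 495.52272775 -297.29881325] res [1.72006637 0.92154422 2.26002221 1.90188173]
  bar -20.538770716703667 [ 489.66209284 -257.56081446] in jig [-22.99380619  32.93539837] 5.992388129756999 res [0.16696528 0.69454882 0.54064332 1.18730346]
  blk -25.564356702524083 [ 432.84250924 -348.54405167] in jig [-33.18901315 -73.84696108] 0.966802143936582 res [0.20922404 0.47689201 0.89725202 0.90995714]
  seat [ 584.4883245  -246.71104204]
side jig -26.610492322637633 [ 496.89057321 -299.97599757] res [2.01393975 1.07483129 2.33765281 2.96385065]
  bar -21.164692476768973 [ 490.83223492 -256.74802892] in jig [-24.77938574  35.93525816] 5.4457998458686605 res [0.37001079 0.95796561 0.47508379 1.23049769]
  blk -24.978111426690752 [ 434.48083876 -348.65173681] in jig [-33.99583566 -71.47437094] 1.6323808959468817 res [1.10425836 1.13214053 1.71244474 0.94052651]
  seat [ 585.92613001 -249.51145929]
```

Run:
```python
from workcell import env
from h import *
i=env.camera_info("scene"); s=env.camera_info("side")
for nm,p,z in (("leg/base corner",(247,305),5),("base corner low",(68,470),5),("leg foot",(238,303),5)):
    print(nm,ray(i,p,z))
# side: near base corner (327,217), left corner(265,155)
print(ray(s,[(327,218),(263,157),(458,185)],5))
# plate corners: scene (240,258), (65,470?) ; side (322,143),(257,107): triangulate
for a,b in (((240,258),(322,145)),):
    P=[]
    for c,uv in ((i,a),(s,b)):
        K,R,t=cam(c); P.append((K@np.c_[R,t],np.float64(uv)))
    X=cv2.triangulatePoints(P[0][0],P[1][0],P[0][1],P[1][1]); X=(X[:3]/X[3]).ravel(); print("top plate corner",X,proj(i,X),proj(s,X))
J=np.array([496.2,-298.6]);th=np.radians(-26.57);R=np.array([[np.cos(th),-np.sin(th)],[np.sin(th),np.cos(th)]])
print("bed FL corner",R@[90,150]+J, "NL",R@[-70,150]+J)
```

```text
leg/base corner [[ 585.35411856 -148.8315884     5.        ]]
base corner low [[606.7136119  256.73200449   5.        ]]
leg foot [[ 602.69175351 -141.98368202    5.        ]]
[[ 604.159516   -159.7280478     5.        ]
 [ 622.44447874  266.34787213    5.        ]
 [ 992.34593633 -181.77199173    5.        ]]
top plate corner [ 582.9350564  -147.64861949  171.5884589 ] [[236.06927263 251.83854939]] [[315.29082528 150.74001324]]
bed FL corner [ 643.7885977 -204.6978923] NL [ 500.68642804 -133.13135656]
```

Run:
```python
from workcell import env
from h import *
# tool-frame increments: tool x=(2qx^2-1...), compute for start
o=env.observe(); q=o["orientation"]
from scipy.spatial.transform import Rotation as Ro
T=Ro.from_quat(q).as_matrix(); print(T.round(4)); 
tgt=np.array([455,-290,216]); print(T.T@(tgt-o["eef_pos"]))
```

```text
[[-9.659e-01  2.588e-01 -5.000e-04]
 [ 2.588e-01  9.659e-01 -1.200e-03]
 [ 2.000e-04 -1.300e-03 -1.000e+00]]
[-5.14578229e+02 -7.37010669e+02  7.12396748e-01]
```

The rig's near corner is at about (585–600, -150), reaching z of about 165. The jig is at (496,-298) with yaw -26.6°. The bar is at (490,-257), which is jig (-24, 34), with its yaw +5.6° relative to the jig. Now I'll travel towards it at height.

>>> {"fn": "arm_command", "kwargs": {"increments": [{"xyz": [-25, -34.4, 0], "fingers": 120}, {"xyz": [-25, -34.4, 0], "fingers": 120}, {"xyz": [-25, -34.4, 0], "fingers": 120}, {"xyz": [-25, -34.4, 0], "fingers": 120}, {"xyz": [-25, -34.4, 0], "fingers": 120}, {"xyz": [-25, -34.4, 0], "fingers": 120}, {"xyz": [-25, -34.4, 0], "fingers": 120}, {"xyz": [-25, -34.4, 0], "fingers": 120}, {"xyz": [-25, -34.4, 0], "fingers": 120}, {"xyz": [-25, -34.4, 0], "fingers": 120}]}}

```text
schema error: expected keys xyz, spin, fingers
```

>>> {"fn": "arm_command", "kwargs": {"increments": [{"xyz": [-25, -34.4, 0], "fingers": 120}, {"xyz": [-25, -34.4, 0], "fingers": 120}, {"xyz": [-25, -34.4, 0], "fingers": 120}, {"xyz": [-25, -34.4, 0], "fingers": 120}, {"xyz": [-25, -34.4, 0], "fingers": 120}, {"xyz": [-25, -34.4, 0], "fingers": 120}, {"xyz": [-25, -34.4, 0], "fingers": 120}, {"xyz": [-25, -34.4, 0], "fingers": 120}, {"xyz": [0, 0, 0], "spin": 5.8, "fingers": 120}, {"xyz": [0, 0, 0], "spin": 5.8, "fingers": 120}]}}

```text
schema error: expected keys xyz, spin, fingers
```

>>> {"fn": "arm_command", "kwargs": {"increments": [{"xyz": [-25, -34.4, 0], "spin": 0, "fingers": 120}, {"xyz": [-25, -34.4, 0], "spin": 0, "fingers": 120}, {"xyz": [-25, -34.4, 0], "spin": 0, "fingers": 120}, {"xyz": [-25, -34.4, 0], "spin": 0, "fingers": 120}, {"xyz": [-25, -34.4, 0], "spin": 0, "fingers": 120}, {"xyz": [-25, -34.4, 0], "spin": 0, "fingers": 120}, {"xyz": [-25, -34.4, 0], "spin": 0, "fingers": 120}, {"xyz": [-25, -34.4, 0], "spin": 0, "fingers": 120}, {"xyz": [-25, -34.4, 0], "spin": 0, "fingers": 120}, {"xyz": [-25, -34.4, 0], "spin": 0, "fingers": 120}]}}

```text
time: 1.15
eef_pos: [301.3, 156.9, 216.5]
orientation: [0.13, 0.991, 0.0, 0.0]
force: [0.6, 0.0, 0.6]
finger_gap: 49.7
```

>>> {"fn": "arm_command", "kwargs": {"increments": [{"xyz": [-25, -34.4, 0], "spin": 0, "fingers": 120}, {"xyz": [-25, -34.4, 0], "spin": 0, "fingers": 120}, {"xyz": [-25, -34.4, 0], "spin": 0, "fingers": 120}, {"xyz": [-25, -34.4, 0], "spin": 0, "fingers": 120}, {"xyz": [-25, -34.4, 0], "spin": 0, "fingers": 120}, {"xyz": [-25, -34.4, 0], "spin": 0, "fingers": 120}, {"xyz": [-25, -34.4, 0], "spin": 0, "fingers": 120}, {"xyz": [-25, -34.4, 0], "spin": 0, "fingers": 120}, {"xyz": [0, 0, 0], "spin": 5.8, "fingers": 120}, {"xyz": [0, 0, 0], "spin": 5.8, "fingers": 120}]}}

```text
time: 2.15
eef_pos: [423.3, -160.5, 215.8]
orientation: [0.233, 0.972, 0.0, -0.001]
force: [-0.4, 1.5, 0.5]
finger_gap: 49.6
```

Run:
```python
from workcell import env
from h import *
o=env.observe(); i=env.camera_info("wrist"); cv2.imwrite("pics/wrist1.png",env.camera("wrist")); cv2.imwrite("pics/side1.png",env.camera("side"))
K,R,t=cam(i); print("cam centre",-R.T@t,o["eef_pos"],o["orientation"],o["joints"])
J=np.array([496.2,-298.6]);th=np.radians(-26.57);Rj=np.array([[np.cos(th),-np.sin(th)],[np.sin(th),np.cos(th)]])
for n,P,z in (("bed",[[90,150],[90,-150],[-70,-150],[-70,150]],12),("bar",[[-24,34.4]],34)):
    print(n,proj(i,np.c_[np.float64(P)@Rj.T+J,np.full(len(P),z)]).round())
```

```text
cam centre [ 349.07588515 -122.48420873  384.03037052] [ 423.34569946 -160.50021653  215.8095314 ] [ 2.33284793e-01  9.72408199e-01  2.43268297e-04 -6.64198523e-04] [-5.16357260e-01  9.13010490e-02  1.74488329e+00  1.02764228e-04
  1.30681952e+00 -1.61627171e+00]
bed [[369. 381.]
 [133. 383.]
 [110. 265.]
 [373. 263.]]
bar [[271. 309.]]
```

View pics/wrist1.png

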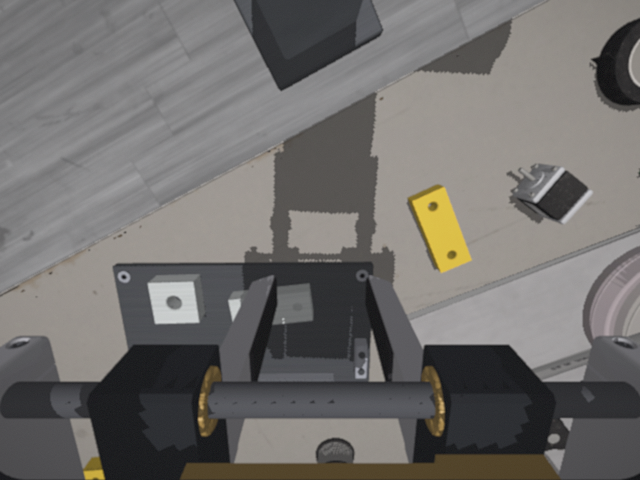

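View pics/side1.png

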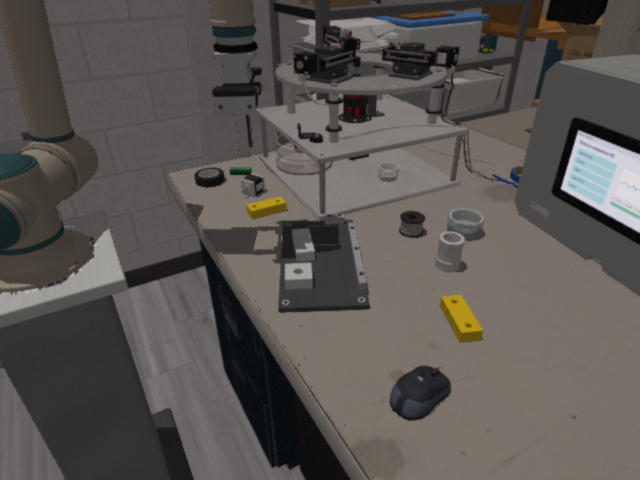

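The wrist view agrees with the jig estimate: the near corners appear at (114,264) and (373,263). The bar is at about (271,309), partly behind the left finger, and the block at (175,300). Next I'll move to the bar's near side and descend.

>>> {"fn": "arm_command", "kwargs": {"increments": [{"xyz": [-32, -28.7, 0], "spin": 0, "fingers": 120}, {"xyz": [-32, -28.7, 0], "spin": 0, "fingers": 120}, {"xyz": [0, 0, 0], "spin": 0, "fingers": 120}, {"xyz": [0, 0, 40], "spin": 0, "fingers": 120}, {"xyz": [0, 0, 40], "spin": 0, "fingers": 120}, {"xyz": [0, 0, 40], "spin": 0, "fingers": 120}, {"xyz": [0, 0, 30], "spin": 0, "fingers": 120}, {"xyz": [0, 0, 0], "spin": 0, "fingers": 120}, {"xyz": [0, 0, 0], "spin": 0, "fingers": 120}]}}

```text
time: 3.15
eef_pos: [454.8, -238.6, 66.8]
orientation: [0.229, 0.973, 0.0, -0.0]
force: [0.6, 0.5, 1.0]
finger_gap: 49.8
```

Run:
```python
from workcell import env
from h import *
o=env.observe(); print(o)
i=env.camera_info("wrist"); cv2.imwrite("pics/wrist2.png",env.camera("wrist"));cv2.imwrite("pics/scene2.png",cv2.resize(env.camera("scene")[170:370,200:460],None,fx=3,fy=3))
```

```text
{'time': 3.15, 'joints': array([-6.18812971e-01,  3.17747555e-01,  1.85689244e+00,  2.14459428e-04,
        9.67551332e-01, -1.72701335e+00]), 'qvel': array([-0.00176883, -0.02738299, -0.04090451, -0.00179614, -0.00188689,
        0.00254683]), 'joint_efforts': array([-4.02117439e-05, -3.62020648e+01, -1.73520577e+01, -2.15215859e-02,
        1.69328623e-01, -6.08800852e-03]), 'eef_pos': array([ 454.78442707, -238.57958475,   66.81940354]), 'orientation': array([ 2.29300353e-01,  9.73355665e-01,  1.94855689e-04, -2.43780631e-04]), 'force': array([0.58021771, 0.4793404 , 0.99771269]), 'torque': array([-0.03304065,  0.01228782,  0.0144271 ]), 'finger_gap': 49.83597569031146}
```

View pics/wrist2.png

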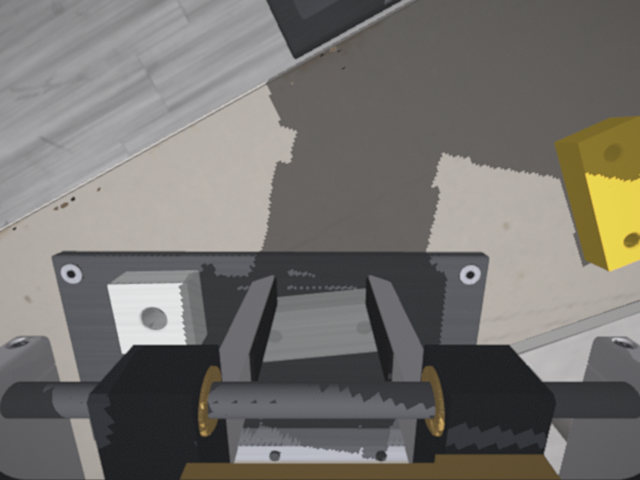

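View pics/scene2.png

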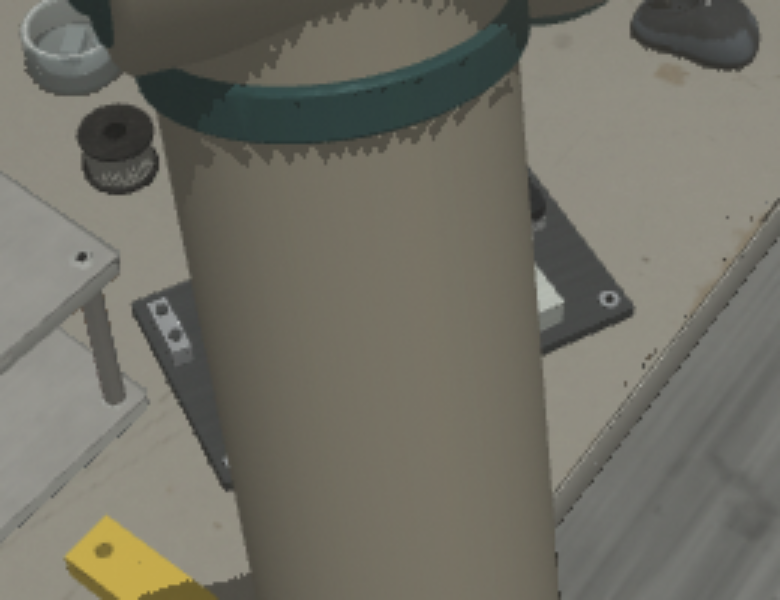

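The wrist view shows the bar between the fingers, with its near top edge at about (280,297)–(365,289). The block is at (153,315), clear of the left finger. I'll check where that edge lies relative to the fingers.

```bash
cat >> h.py <<'E'
J=np.array([496.2,-298.6]);th=np.radians(-26.57);Rj=np.array([[np.cos(th),-np.sin(th)],[np.sin(th),np.cos(th)]])
def tojig(P): return (np.atleast_2d(P)[:,:2]-J)@Rj
E
python3 - <<'E'
from workcell import env
from h import *
i=env.camera_info("wrist")
print("bar near edge",tojig(ray(i,[(280,297),(365,289)],34)))
print("bar far edge",tojig(ray(i,[(270,361),(378,350)],34)))
print("bed corners",tojig(ray(i,[(54,253),(488,253)],12)))
print("tcp",tojig(env.observe()["eef_pos"]))
t=env.observe()["eef_pos"]; print(proj(i,[t+[0,0,-11]]))
E
```

```text
bar near edge [[-46.24066592   8.704887  ]
 [-51.80444917  62.84280759]]
bar far edge [[ 1.62936889  0.24383022]
 [-6.98890406 73.20226699]]
bed corners [[ -68.41496188 -147.01707338]
 [ -68.26005722  148.69138822]]
tcp [[-62.23666489  34.75413834]]
[[320.69128075 289.79280312]]
```

>>> {"fn": "arm_command", "kwargs": {"increments": [{"xyz": [0, 0, 20], "spin": 0, "fingers": 120}, {"xyz": [0, 0, 12], "spin": 0, "fingers": 120}, {"xyz": [0, 0, 6], "spin": 0, "fingers": 120}, {"xyz": [0, 0, 0], "spin": 0, "fingers": 120}, {"xyz": [0, 0, 0], "spin": 0, "fingers": 120}]}}

```text
time: 3.75
eef_pos: [455.1, -239.4, 28.9]
orientation: [0.23, 0.973, -0.0, 0.0]
force: [-1.1, -0.5, 0.6]
finger_gap: 49.7
```

>>> {"fn": "arm_command", "kwargs": {"increments": [{"xyz": [-5, 0, 0], "spin": 0, "fingers": 120}, {"xyz": [-6, 0, 0], "spin": 0, "fingers": 120}, {"xyz": [-8, 0, 0], "spin": 0, "fingers": 120}, {"xyz": [-9, 0, 0], "spin": 0, "fingers": 120}, {"xyz": [-9, 0, 0], "spin": 0, "fingers": 120}, {"xyz": [-9, 0, 0], "spin": 0, "fingers": 120}, {"xyz": [-9, 0, 0], "spin": 0, "fingers": 120}, {"xyz": [-9, 0, 0], "spin": 0, "fingers": 120}, {"xyz": [-7, 0, 0], "spin": 0, "fingers": 120}, {"xyz": [-5, 0, 0], "spin": 0, "fingers": 120}]}}

```text
time: 4.75
eef_pos: [523.5, -273.6, 28.4]
orientation: [0.23, 0.973, -0.0, 0.0]
force: [-3.1, 1.7, 2.4]
finger_gap: 49.6
```

>>> {"fn": "arm_command", "kwargs": {"increments": [{"xyz": [-4, 0, 0], "spin": 0, "fingers": 120}, {"xyz": [-2, 0, 0], "spin": 0, "fingers": 120}, {"xyz": [0, 0, 0], "spin": 0, "fingers": 120}]}}

```text
time: 5.05
eef_pos: [528.8, -276.2, 28.3]
orientation: [0.23, 0.973, -0.0, 0.001]
force: [-0.4, 0.4, 0.2]
finger_gap: 49.6
```

Run:
```python
from workcell import env
from h import *
o=env.observe(); print(tojig(o["eef_pos"]),o["force"]@np.c_[np.r_[Rj[:,0],0],np.r_[Rj[:,1],0],[0,0,1]])
cv2.imwrite("pics/wrist3.png",env.camera("wrist"));cv2.imwrite("pics/side3.png",cv2.resize(env.camera("side")[170:320,240:400],None,fx=4,fy=4))
```

```text
[[19.09146777 34.63151432]] [-0.49972556  0.17178502  0.21018982]
```

View pics/wrist3.png

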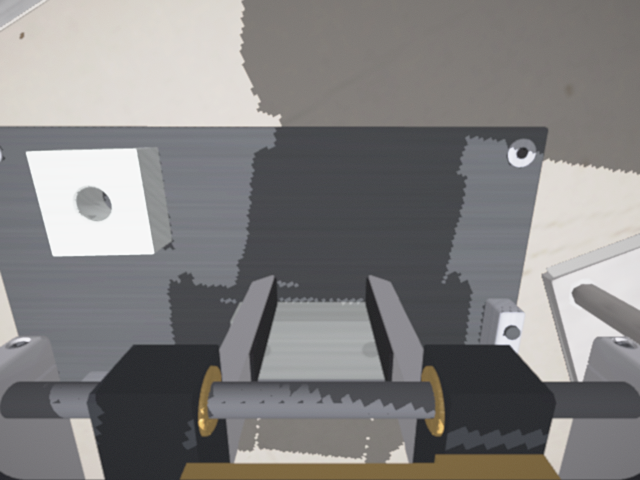

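View pics/side3.png

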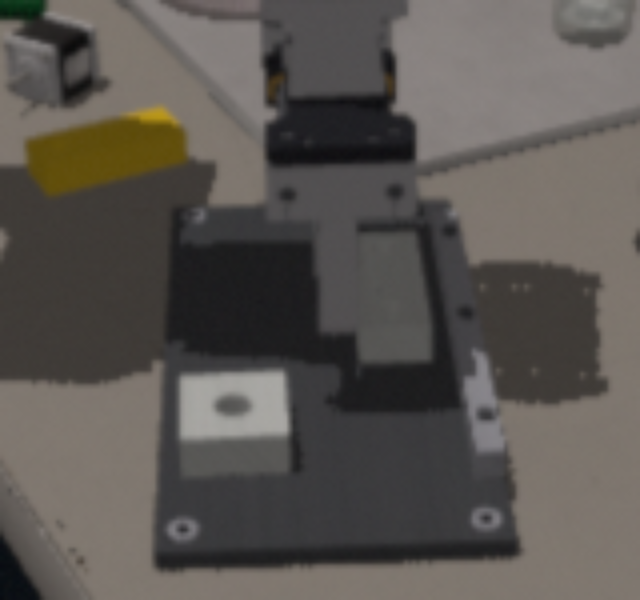

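The wrist view shows the bar square against both fingers, with its near edge level at row ~303. The side view shows it parallel to the back stop with about 12 mm to go. The block is untouched at (93,203). I'll continue slowly.

>>> {"fn": "arm_command", "kwargs": {"increments": [{"xyz": [-4, 0, 0], "spin": 0, "fingers": 120}, {"xyz": [-3, 0, 0], "spin": 0, "fingers": 120}, {"xyz": [-2, 0, 0], "spin": 0, "fingers": 120}, {"xyz": [0, 0, 0], "spin": 0, "fingers": 120}]}}

```text
time: 5.55
eef_pos: [536.6, -280.1, 28.5]
orientation: [0.23, 0.973, -0.0, 0.0]
force: [-1.5, 0.4, 0.3]
finger_gap: 49.9
```

>>> {"fn": "arm_command", "kwargs": {"increments": [{"xyz": [-1, 0, 0], "spin": 0, "fingers": 120}, {"xyz": [-1, 0, 0], "spin": 0, "fingers": 120}, {"xyz": [0, 0, 0], "spin": 0, "fingers": 120}]}}

```text
time: 5.85
eef_pos: [538.1, -280.8, 28.4]
orientation: [0.23, 0.973, 0.0, 0.0]
force: [-1.4, 0.9, 0.5]
finger_gap: 49.8
```

>>> {"fn": "arm_command", "kwargs": {"increments": [{"xyz": [-1, 0, 0], "spin": 0, "fingers": 120}, {"xyz": [0, 0, 0], "spin": 0, "fingers": 120}]}}

```text
time: 6.05
eef_pos: [538.8, -281.1, 28.4]
orientation: [0.23, 0.973, 0.0, -0.0]
force: [-2.4, 0.9, 1.3]
finger_gap: 49.4
```

>>> {"fn": "arm_command", "kwargs": {"increments": [{"xyz": [-1, 0, 0], "spin": 0, "fingers": 120}, {"xyz": [0, 0, 0], "spin": 0, "fingers": 120}]}}

```text
time: 6.25
eef_pos: [538.8, -281.2, 28.4]
orientation: [0.23, 0.973, 0.0, -0.001]
force: [-4.6, 1.3, 4.3]
finger_gap: 49.7
```

>>> {"fn": "arm_command", "kwargs": {"increments": [{"xyz": [-1, 0, 0], "spin": 0, "fingers": 120}, {"xyz": [0, 0, 0], "spin": 0, "fingers": 120}]}}

```text
time: 6.45
eef_pos: [538.8, -281.2, 28.4]
orientation: [0.23, 0.973, 0.001, -0.002]
force: [-6.1, 3.2, 5.8]
finger_gap: 50.0
```

Contact with the back stop is made: the TCP stalled at jig x≈30.3 and the force rose. Now I'll back off, lift, close the fingers, and go to the bar's right (-y) end.

>>> {"fn": "arm_command", "kwargs": {"increments": [{"xyz": [5, 0, 0], "spin": 0, "fingers": 120}, {"xyz": [10, 0, 0], "spin": 0, "fingers": 120}, {"xyz": [0, 0, -20], "spin": 0, "fingers": 120}, {"xyz": [0, 0, -22], "spin": 0, "fingers": 200}, {"xyz": [-8, -24, 0], "spin": 0, "fingers": 255}, {"xyz": [-12, -24, 0], "spin": 0, "fingers": 255}, {"xyz": [-18, -18, 0], "spin": 0, "fingers": 255}, {"xyz": [0, 0, 0], "spin": 0, "fingers": 255}, {"xyz": [0, 0, 0], "spin": 0, "fingers": 255}]}}

```text
time: 7.35
eef_pos: [531.5, -351.3, 70.1]
orientation: [0.23, 0.973, 0.0, 0.0]
force: [-1.4, -0.2, 0.6]
finger_gap: 5.2
```

Run:
```python
from workcell import env
from h import *
o=env.observe(); print(tojig(o["eef_pos"]),o["eef_pos"],o["finger_gap"],o["force"])
cv2.imwrite("pics/wrist4.png",env.camera("wrist"));cv2.imwrite("pics/side4.png",cv2.resize(env.camera("side")[170:320,240:400],None,fx=4,fy=4))
```

```text
[[ 55.14231704 -31.37715532]] [ 531.48394313 -351.32802255   70.14369854] 5.207943732615996 [-1.39439424 -0.17536795  0.55832312]
```

View pics/wrist4.png

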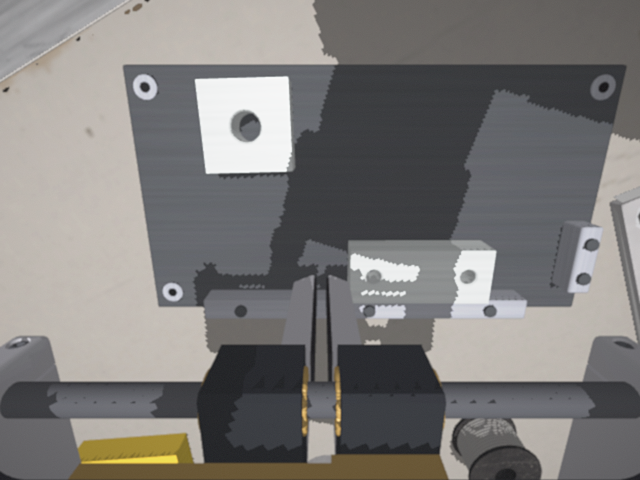

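View pics/side4.png

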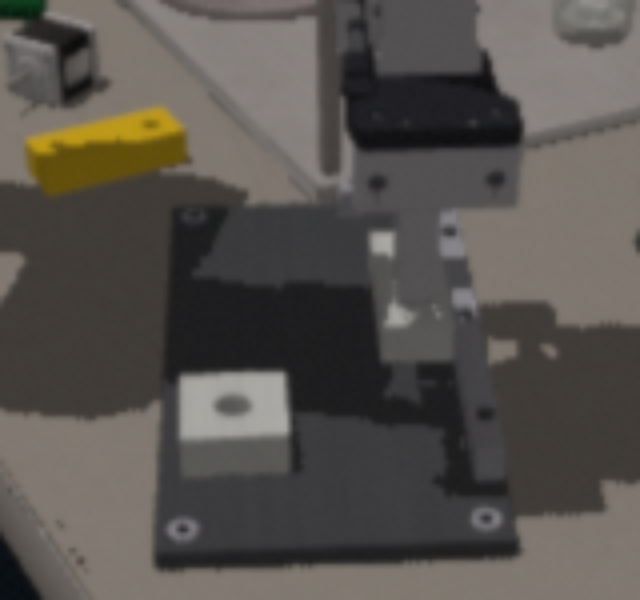

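Run:
```python
from workcell import env
from h import *
i=env.camera_info("wrist"); t=env.observe()["eef_pos"]
print("bar end top",tojig(ray(i,[(348,252),(352,303),(495,250),(493,303)],34)))
print("low",tojig(ray(i,[(348,242),(495,240)],12)))
off=[np.r_[Rj@[0,15],-11],np.r_[Rj@[0,-15],-11]]
print(proj(i,[t+o for o in off]))
print("endstop",tojig(ray(i,[(571,225),(568,283)],30)))
```

```text
bar end top [[ 40.54033782 -13.54810973]
 [ 75.46919737 -10.21955057]
 [ 39.37897103  77.42508313]
 [ 75.63013131  81.28099193]]
low [[ 40.85613832 -11.8824197 ]
 [ 39.59026698  88.01760024]]
[[347.3850549  289.79244759]
 [293.99947991 289.87640051]]
endstop [[ 24.5128005  124.19949883]
 [ 63.40374022 130.21539922]]
```

The bar is flush with the back stop rail. Its right end is at jig y≈-11 and the finger's side is at about -17, so I'll shift 2 mm more, descend, then push +y.

>>> {"fn": "arm_command", "kwargs": {"increments": [{"xyz": [-1, -3, 10], "spin": 0, "fingers": 255}, {"xyz": [0, 0, 15], "spin": 0, "fingers": 255}, {"xyz": [0, 0, 12], "spin": 0, "fingers": 255}, {"xyz": [0, 0, 4], "spin": 0, "fingers": 255}, {"xyz": [0, 0, 0], "spin": 0, "fingers": 255}]}}

```text
time: 7.95
eef_pos: [530.6, -353.8, 28.3]
orientation: [0.23, 0.973, 0.001, -0.001]
force: [-0.8, -0.8, 0.1]
finger_gap: 0.5
```

>>> {"fn": "arm_command", "kwargs": {"increments": [{"xyz": [0, 5, 0], "spin": 0, "fingers": 255}, {"xyz": [0, 5, 0], "spin": 0, "fingers": 255}, {"xyz": [0, 6, 0], "spin": 0, "fingers": 255}, {"xyz": [0, 7, 0], "spin": 0, "fingers": 255}, {"xyz": [0, 7, 0], "spin": 0, "fingers": 255}, {"xyz": [0, 7, 0], "spin": 0, "fingers": 255}, {"xyz": [0, 6, 0], "spin": 0, "fingers": 255}, {"xyz": [0, 5, 0], "spin": 0, "fingers": 255}, {"xyz": [0, 2, 0], "spin": 0, "fingers": 255}, {"xyz": [0, 0, 0], "spin": 0, "fingers": 255}]}}

```text
time: 8.95
eef_pos: [553.9, -309.2, 29.3]
orientation: [0.23, 0.973, 0.0, 0.0]
force: [0.4, -0.4, 0.5]
finger_gap: 0.7
```

Run:
```python
from workcell import env
from h import *
o=env.observe(); print(tojig(o["eef_pos"]),o["eef_pos"],o["finger_gap"],o["force"])
cv2.imwrite("pics/wrist5.png",env.camera("wrist"))
```

```text
[[56.30324991 16.34957674]] [ 553.86999869 -309.16105402   29.3452922 ] 0.7249488275701215 [ 0.43705408 -0.43712337  0.51573617]
```

View pics/wrist5.png

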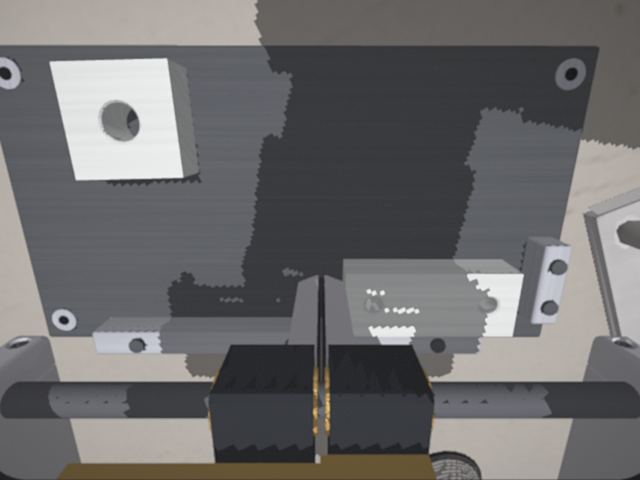

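The bar is sliding along the back stop, with its right end at (523,270) and the end stop face at about (530,270). About 11 mm remain.

>>> {"fn": "arm_command", "kwargs": {"increments": [{"xyz": [0, 3, 0], "spin": 0, "fingers": 255}, {"xyz": [0, 3, 0], "spin": 0, "fingers": 255}, {"xyz": [0, 2, 0], "spin": 0, "fingers": 255}, {"xyz": [0, 0, 0], "spin": 0, "fingers": 255}]}}

```text
time: 9.4
eef_pos: [557.1, -301.9, 29.1]
orientation: [0.23, 0.973, 0.001, -0.0]
force: [-0.1, -0.4, -0.3]
finger_gap: 0.5
```

>>> {"fn": "arm_command", "kwargs": {"increments": [{"xyz": [0, 1, 0], "spin": 0, "fingers": 255}, {"xyz": [0, 1, 0], "spin": 0, "fingers": 255}, {"xyz": [0, 0, 0], "spin": 0, "fingers": 255}]}}

```text
time: 9.7
eef_pos: [558.0, -300.4, 29.2]
orientation: [0.23, 0.973, 0.0, -0.0]
force: [-0.7, -1.1, 0.6]
finger_gap: 0.6
```

>>> {"fn": "arm_command", "kwargs": {"increments": [{"xyz": [0, 1, 0], "spin": 0, "fingers": 255}, {"xyz": [0, 0, 0], "spin": 0, "fingers": 255}]}}

```text
time: 9.9
eef_pos: [558.5, -299.8, 29.4]
orientation: [0.23, 0.973, 0.0, -0.0]
force: [-0.7, 0.4, -0.2]
finger_gap: 0.5
```

>>> {"fn": "arm_command", "kwargs": {"increments": [{"xyz": [0, 1, 0], "spin": 0, "fingers": 255}, {"xyz": [0, 0, 0], "spin": 0, "fingers": 255}]}}

```text
time: 10.1
eef_pos: [559.0, -299.0, 29.4]
orientation: [0.23, 0.973, 0.0, 0.0]
force: [-0.3, 0.3, -1.5]
finger_gap: 0.5
```

>>> {"fn": "arm_command", "kwargs": {"increments": [{"xyz": [0, 1, 0], "spin": 0, "fingers": 255}, {"xyz": [0, 0, 0], "spin": 0, "fingers": 255}]}}

```text
time: 10.3
eef_pos: [559.1, -298.7, 29.5]
orientation: [0.23, 0.973, -0.001, -0.0]
force: [-1.8, -2.5, -0.7]
finger_gap: 0.3
```

>>> {"fn": "arm_command", "kwargs": {"increments": [{"xyz": [0, 1, 0], "spin": 0, "fingers": 255}, {"xyz": [0, 0, 0], "spin": 0, "fingers": 255}]}}

```text
time: 10.5
eef_pos: [559.1, -298.7, 29.5]
orientation: [0.23, 0.973, -0.001, -0.0]
force: [-2.7, -4.9, -0.8]
finger_gap: 0.3
```

Run:
```python
from workcell import env
from h import *
o=env.observe(); print(tojig(o["eef_pos"]),o["eef_pos"],o["finger_gap"],o["force"])
cv2.imwrite("pics/wrist6.png",cv2.resize(env.camera("wrist")[220:360,300:600],None,fx=2.6,fy=2.6))
```

```text
[[56.33376079 28.06015204]] [ 559.13532043 -298.70089668   29.52453505] 0.2548934185657716 [-2.70052552 -4.89649501 -0.77552786]
```

View pics/wrist6.png

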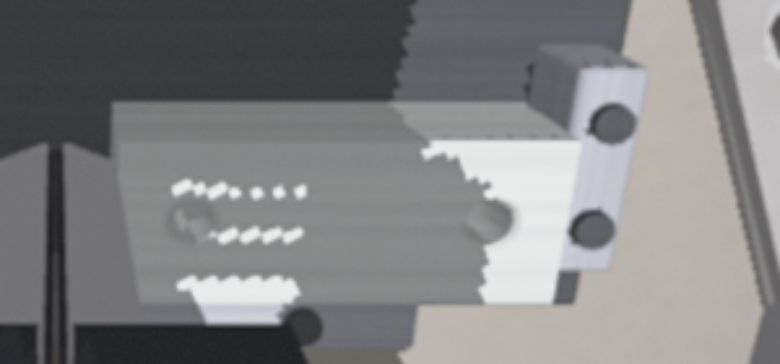

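The end stop is reached: the TCP stalled at jig y≈28.1 with about 5.5 N. The bar's end face meets the end stop. I'll back off, then give the long side one last light press toward the back stop.

>>> {"fn": "arm_command", "kwargs": {"increments": [{"xyz": [0, -4, 0], "spin": 0, "fingers": 255}, {"xyz": [0, -12, 0], "spin": 0, "fingers": 255}, {"xyz": [0, 0, -20], "spin": 0, "fingers": 255}, {"xyz": [0, 0, -20], "spin": 0, "fingers": 255}, {"xyz": [25, 0, 0], "spin": 0, "fingers": 255}, {"xyz": [20, 15, 0], "spin": 0, "fingers": 255}, {"xyz": [0, 20, 0], "spin": 0, "fingers": 255}, {"xyz": [0, 15, 0], "spin": 0, "fingers": 255}, {"xyz": [0, 0, 0], "spin": 0, "fingers": 255}]}}

```text
time: 11.45
eef_pos: [535.9, -245.6, 69.7]
orientation: [0.229, 0.973, 0.0, 0.001]
force: [0.3, 0.7, -0.2]
finger_gap: 0.4
```

Run:
```python
from workcell import env
from h import *
o=env.observe(); print(tojig(o["eef_pos"]),o["eef_pos"],o["finger_gap"],o["force"])
i=env.camera_info("wrist")
cv2.imwrite("pics/wrist7.png",env.camera("wrist")); cv2.imwrite("pics/side7.png",cv2.resize(env.camera("side")[170:320,240:400],None,fx=4,fy=4))
```

```text
[[11.7455478  65.16638615]] [ 535.85341173 -245.56960575   69.68339835] 0.3612147449602543 [ 0.25217876  0.71084648 -0.15870774]
```

View pics/wrist7.png

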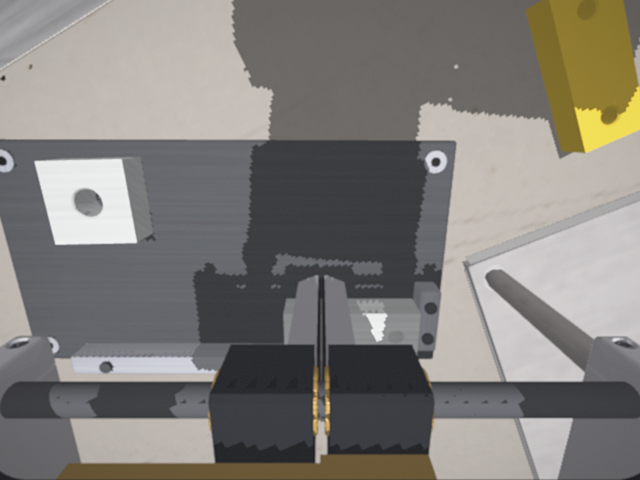

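View pics/side7.png

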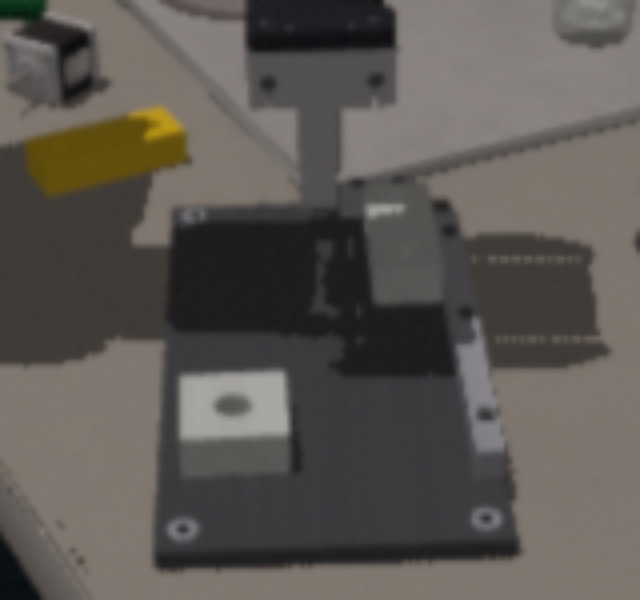

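Run:
```python
from workcell import env
from h import *
i=env.camera_info("wrist")
for z in (0,8): print("base corner",z,ray(i,[(467,262)],z),tojig(ray(i,[(467,262)],z)),"foot",tojig(ray(i,[(493,277)],z)))
P=[]
for n,uv in (("scene",(240,257)),("side",(323,151))):
    K,R,t=cam(env.camera_info(n)); P.append((K@np.c_[R,t],np.float64(uv)))
X=cv2.triangulatePoints(P[0][0],P[1][0],P[0][1],P[1][1]);X=(X[:3]/X[3]).ravel();print("top corner",X,tojig(X),proj(env.camera_info("scene"),X),proj(env.camera_info("side"),X),proj(i,X))
```

```text
base corner 0 [[ 587.6810613  -154.37278687    0.        ]] [[ 17.30810219 169.91381104]] foot [[ 29.09813886 190.48973915]]
base corner 8 [[ 583.39827513 -156.22736479    8.        ]] [[ 14.30716297 166.33944671]] foot [[ 25.70011671 186.22238717]]
top corner [ 586.69026184 -152.56432366  162.13576683] [[ 15.61303345 171.08810432]] [[237.10356272 252.50891466]] [[317.98631585 155.28662739]] [[704.77566528 460.22757104]]
```

The rig's corner is at jig (15,168), which leaves only about 14 mm to the gripper body here. I'll shift 9 mm away from it, then descend and press lightly.

>>> {"fn": "arm_command", "kwargs": {"increments": [{"xyz": [0, -9, 0], "spin": 0, "fingers": 255}, {"xyz": [0, 0, 18], "spin": 0, "fingers": 255}, {"xyz": [0, 0, 16], "spin": 0, "fingers": 255}, {"xyz": [0, 0, 6], "spin": 0, "fingers": 255}, {"xyz": [0, 0, 0], "spin": 0, "fingers": 255}, {"xyz": [-8, 0, 0], "spin": 0, "fingers": 255}, {"xyz": [-6, 0, 0], "spin": 0, "fingers": 255}, {"xyz": [-2, 0, 0], "spin": 0, "fingers": 255}, {"xyz": [-1, 0, 0], "spin": 0, "fingers": 255}, {"xyz": [0, 0, 0], "spin": 0, "fingers": 255}]}}

```text
time: 12.55
eef_pos: [546.3, -262.5, 29.7]
orientation: [0.23, 0.973, -0.0, 0.0]
force: [-0.0, -0.2, 0.7]
finger_gap: 0.1
```

>>> {"fn": "arm_command", "kwargs": {"increments": [{"xyz": [-1, 0, 0], "spin": 0, "fingers": 255}, {"xyz": [-1, 0, 0], "spin": 0, "fingers": 255}, {"xyz": [0, 0, 0], "spin": 0, "fingers": 255}]}}

```text
time: 12.85
eef_pos: [547.6, -263.2, 29.4]
orientation: [0.23, 0.973, 0.0, -0.0]
force: [-0.8, 0.4, 0.1]
finger_gap: 0.4
```

>>> {"fn": "arm_command", "kwargs": {"increments": [{"xyz": [-1, 0, 0], "spin": 0, "fingers": 255}, {"xyz": [-1, 0, 0], "spin": 0, "fingers": 255}, {"xyz": [0, 0, 0], "spin": 0, "fingers": 255}]}}

```text
time: 13.15
eef_pos: [547.8, -263.3, 29.3]
orientation: [0.23, 0.973, 0.001, -0.002]
force: [-4.3, 2.1, 4.1]
finger_gap: 0.4
```

Contact came at jig x≈30.4, the same as the earlier flush contact. Retreat, lift and move clear for a check.

>>> {"fn": "arm_command", "kwargs": {"increments": [{"xyz": [4, 0, 0], "spin": 0, "fingers": 255}, {"xyz": [12, 0, 0], "spin": 0, "fingers": 255}, {"xyz": [10, 0, -15], "spin": 0, "fingers": 255}, {"xyz": [20, 0, -35], "spin": 0, "fingers": 255}, {"xyz": [20, 0, -40], "spin": 0, "fingers": 255}, {"xyz": [30, 0, -30], "spin": 0, "fingers": 255}, {"xyz": [40, 0, -20], "spin": 0, "fingers": 255}, {"xyz": [40, 0, 0], "spin": 0, "fingers": 255}, {"xyz": [40, 0, 0], "spin": 0, "fingers": 255}, {"xyz": [0, 0, 0], "spin": 0, "fingers": 255}]}}

```text
time: 14.15
eef_pos: [351.1, -164.0, 170.0]
orientation: [0.23, 0.973, 0.0, -0.001]
force: [-0.0, 0.5, -0.3]
finger_gap: 0.6
```

>>> {"fn": "arm_command", "kwargs": {"increments": [{"xyz": [0, 40, 0], "spin": 0, "fingers": 255}, {"xyz": [0, 40, 0], "spin": 0, "fingers": 255}, {"xyz": [0, 40, 0], "spin": 0, "fingers": 255}, {"xyz": [0, 40, 0], "spin": 0, "fingers": 255}, {"xyz": [0, 40, 0], "spin": 0, "fingers": 255}, {"xyz": [0, 40, 0], "spin": 0, "fingers": 255}, {"xyz": [0, 0, 0], "spin": 0, "fingers": 255}, {"xyz": [0, 0, 0], "spin": 0, "fingers": 255}]}}

```text
time: 14.95
eef_pos: [464.1, 47.6, 169.8]
orientation: [0.229, 0.973, -0.0, 0.0]
force: [0.9, 0.6, -0.1]
finger_gap: 0.6
```

Run:
```python
from workcell import env
from h import *
o=env.observe(); print(o["eef_pos"],o["force"])
a=env.camera("scene");b=env.camera("side"); cv2.imwrite("pics/sc8.png",a); cv2.imwrite("pics/sd8.png",b)
cv2.imwrite("pics/cs8.png",cv2.resize(a[205:345,230:425],None,fx=4,fy=4,interpolation=cv2.INTER_CUBIC))
cv2.imwrite("pics/cd8.png",cv2.resize(b[200:320,260:390],None,fx=5,fy=5,interpolation=cv2.INTER_CUBIC))
```

```text
[464.12472225  47.64908628 169.81348613] [ 0.93870068  0.57566034 -0.07000828]
```

View pics/cs8.png

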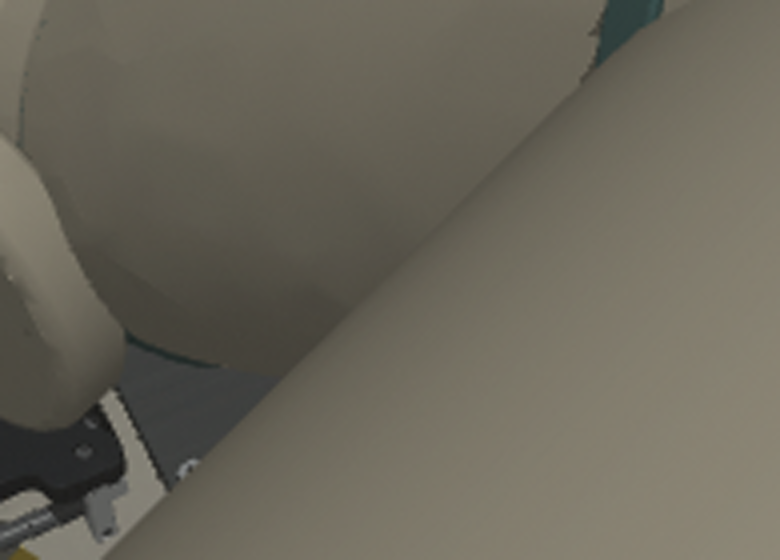

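View pics/cd8.png

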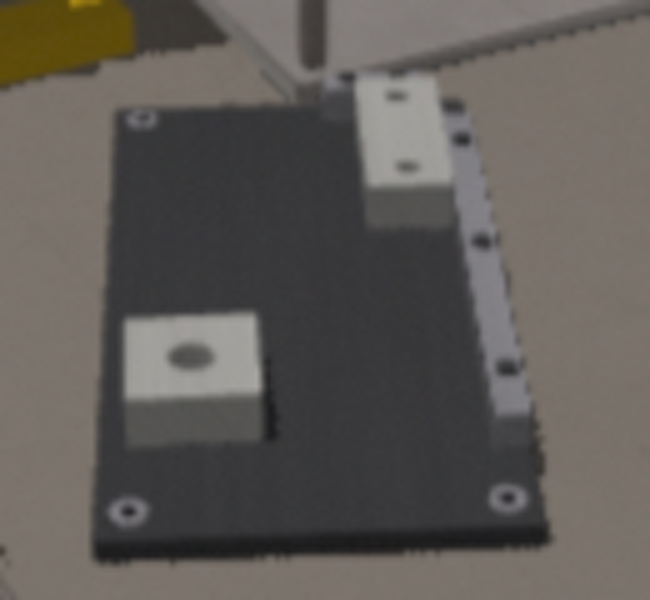

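The side view shows the bar flush along the back stop, in the corner, and the block on the same pixels as at the start. The arm hides the scene view, so I'll move it further away and check the end-stop gap.

>>> {"fn": "arm_command", "kwargs": {"increments": [{"xyz": [38, 23, -5], "spin": 0, "fingers": 255}, {"xyz": [38, 23, -5], "spin": 0, "fingers": 255}, {"xyz": [38, 23, -5], "spin": 0, "fingers": 255}, {"xyz": [38, 23, -5], "spin": 0, "fingers": 255}, {"xyz": [38, 23, 0], "spin": 0, "fingers": 255}, {"xyz": [38, 23, 0], "spin": 0, "fingers": 255}, {"xyz": [38, 23, 0], "spin": 0, "fingers": 255}, {"xyz": [38, 23, 0], "spin": 0, "fingers": 255}, {"xyz": [38, 23, 0], "spin": 0, "fingers": 255}, {"xyz": [38, 23, 0], "spin": 0, "fingers": 255}]}}

```text
time: 16.05
eef_pos: [226.9, 423.1, 189.9]
orientation: [0.231, 0.973, 0.0, 0.0]
force: [0.9, 0.3, -0.1]
finger_gap: 0.4
```

>>> {"fn": "arm_command", "kwargs": {"increments": [{"xyz": [30, 30, 0], "spin": 0, "fingers": 255}, {"xyz": [30, 30, 0], "spin": 0, "fingers": 255}, {"xyz": [0, 0, 0], "spin": 0, "fingers": 255}, {"xyz": [0, 0, 0], "spin": 0, "fingers": 255}]}}

```text
time: 16.45
eef_pos: [200.9, 502.5, 189.2]
orientation: [0.23, 0.973, -0.001, 0.0]
force: [0.6, 0.3, -0.7]
finger_gap: 0.5
```

Run:
```python
from workcell import env
from h import *
o=env.observe(); print(o["eef_pos"],o["force"])
a=env.camera("scene"); cv2.imwrite("pics/sc9.png",a)
cv2.imwrite("pics/cs9.png",cv2.resize(a[205:345,230:425],None,fx=4,fy=4,interpolation=cv2.INTER_CUBIC))
```

```text
[200.89665426 502.54221097 189.21569565] [ 0.61356888  0.28210646 -0.66794907]
```

View pics/cs9.png

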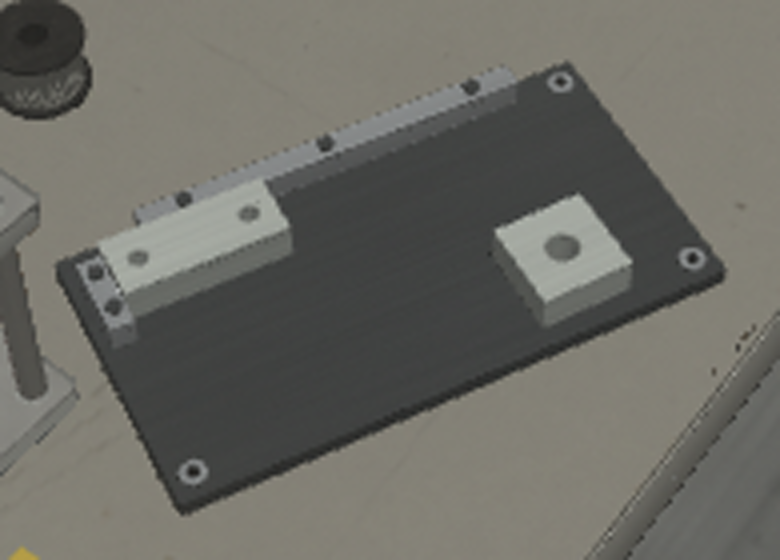

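The scene view shows the bar in the corner: top corners (99,245), (266,179), (292,225) and (127,292), against both stops. The block is unchanged. A numeric check follows.

```bash
cat > c.py <<'E'
from workcell import env
from h import *
a=cv2.imread("pics/sc0.png") if 0 else cv2.imread("pics/scene0.png"); b=cv2.imread("pics/sc9.png")
d=cv2.absdiff(a,b)[248:292,345:395].max(); print("block diff max",d)
S=lambda p:(np.float64(p)+.5)/4-.5+np.array([230,205])
i=env.camera_info("scene")
P=tojig(ray(i,S([(99,245),(266,179),(292,225),(127,292)]),34)); print(P.round(1),P.mean(0))
H=tojig(ray(i,S([(138,258),(249,213)]),34)); e=H[0]-H[1]; print("holes yaw",np.degrees(np.arctan2(-e[0],e[1])))
R=tojig(ray(i,S([(147,235),(140,222)]),30)); print("rail edge far-left",R)
q=tojig(ray(i,S([(135,208),(503,67)]),30)); print("rail back line",q)
q=tojig(ray(i,S([(79,264),(114,338)]),30)); print(q)
cv2.imwrite("pics/c10.png",cv2.resize(b[245:300,240:310],None,fx=10,fy=10,interpolation=cv2.INTER_NEAREST))
E
python3 c.py
```

```text
block diff max 3
[[ 73.  130.3]
 [ 73.1  38.8]
 [ 40.1  39.8]
 [ 39.7 129.1]] [56.48608245 84.4875965 ]
holes yaw 0.4377043576582655
rail edge far-left [[ 70.83959695 105.72599051]
 [ 80.1152842  105.60488169]]
rail back line [[  89.6088626   104.33258963]
 [  87.67476698 -106.47195956]]
[[ 69.62627678 142.83875177]
 [ 20.0378105  144.62278811]]
```

View pics/c10.png

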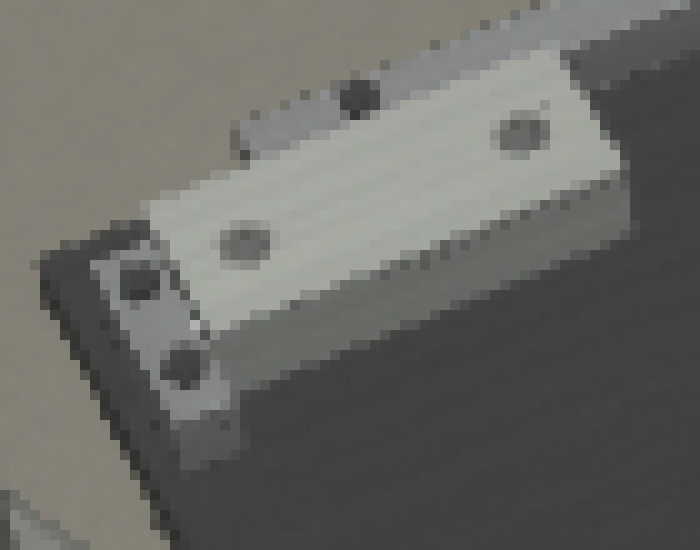

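The bar's centre measures jig (56.5, 84.5) against the seat at (57, 85), yaw within 0.5°. The block's pixels are unchanged. Handing in.

```bash
python3 -c "
from workcell import env
print(env.finish_job())"
```

```text
the job is handed in; nothing more can be done
None
```

The bar is in the corner against both stops and released, and the job was handed in after about 16.5 s of robot time.

**What I did:**
1. Pushed the two-hole bar with two open fingers, without lifting it, until its long side met the back stop.
2. Slid it along that stop with closed fingers until its end met the end stop.
3. Pressed its long side lightly once more, then moved the arm well clear.

**Last checks:**
- **Contact:** both stops stalled the tool at about 5–7 N. The final press stopped at the same place as the first back-stop contact (jig x 30.4 against 30.3 mm).
- **Bar position:** its centre measured at jig (56.5, 84.5) mm, against the seat at (57, 85). The holes show it turned about 0.4°, which is within measurement error.
- **Block:** its image is unchanged from the start (largest pixel difference 3).
- **Uncertainty:** a thin dark line shows at the end stop in the last picture. I took it to be the bar's end face standing 4 mm above the rail, not a gap, and the contact force there supports that. My jig position is only good to about 2 mm, so the tightness of the fit rests on the contact forces.

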